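Ratchet the core clamp closed on a paper yarn cone

ROBOT

A 7-joint arm with a two-finger parallel gripper is mounted at the origin on the work surface. World frame = base frame: x ahead of the robot, y to its left, z up, the work surface at z = 0. Lengths are in m, angles in rad, forces in N, time in s.
With the tool pointing down it reaches from about 0.425 to 0.925 m from the base axis. Payload 6.8 kg.
Tool frame: the origin (TCP) lies on the centre line of the jaws, within the pads' length; the fingertips stand bot.tip_reach ahead of it and the grasp point (between the pads) lies 3 mm ahead of it (bot.tip_reach is the distance from the TCP to the fingertips, in m); z points along the fingers, y is the line along which they close (so a half turn about z gives the same grasp; the last joint's range is limited). The gripper opens to 85 mm and grips with 20 to 120 N. Pads are 22 mm wide; open, the fingers measure 114 mm over their backs; the gripper's body (76 mm by 85 mm) begins 54 mm behind the grasp point. The pads swing forward as they close: fully open they stand 13 mm farther back than shut.
Start: joints at [1.142, 0.477, 0.022, 1.555, -0.011, 1.109, -0.083], TCP at [0.213, -0.641, 0.253] pointing down, gripper open.
Joint ranges: [-2.96, 2.96], [-0.34, 2.1], [-1.41, 1.46], [0.24, 2.44], [-1.37, 4.51], [0.17, 1.92], [-2.96, 2.96]. Speed limits (rad/s): [2.39, 2.39, 3.14, 3.14, 3.14, 3.14, 3.14].

INTERFACE

Orientations are given as a unit quaternion [w, x, y, z].
In Python, from station import bot gives the robot as it stands.
- The arm moves only by the tool jog_arm, never from a script. Its argument "deltas" is a list of rows, each a list of 7 numbers: the shift along the world's x, y, z in m, then the turn, a rotation vector about the world's x, y, z in rad, then the opening, from 0 (shut) to 1 (fully open). In form: [[x, y, z, rx, ry, rz, grip], ...]. A call has 1 to 10 rows; each row shifts and turns the commanded pose from where the row before left it; what a row does not reach is not made up. A row lasts 1/10 s, in which the tool goes at most 50 mm and 8.59 degrees, less where a joint would pass 70% of its speed; a pose out of reach is approached as far as the arm can. A call with a gripper value outside its range is refused whole. The fingers move at their own pace and stop on an object; "newtons" is the grip in N (left out, the last holds). Time passes only in rows, so rows that do not move let the fingers close. It gives the time, the measured TCP pose, the force, the opening and the grip force at its end, in the units of the state.
- bot.get_obs(): the state, without advancing time (a new reading comes with each control period).
- bot.read_camera(name): name is "side" or "top"; returns a dict with "img" (420x560x3 uint8, red, green, blue), "K" (3x3 intrinsics, pixels), "eye" and "attitude" of the camera in the world. Camera axes: x right, y down, z forward; pixel columns grow to the right and rows downward; lengths in m; the calibration is good to about 2 mm. A picture is of the moment at which its call begins. There is no depth.
- bot.hand_in(): hands the job in; it is judged then, once.
The state is a dict: "t": time; "q": joint angles; "joint_vel": joint speeds; "joint_torque": joint torques, N m; "eef_pos": TCP position; "tool_rot": TCP orientation; "contact_force": force on the tool from outside, world axes, zero at the start; "torque": the same for the moment, N m; "gripper_width": opening from 0.0 (shut) to 1.0 (fully open); "grasp_force": force on a finger pad.
Only numpy, scipy, OpenCV 4.12 (cv2) and the standard library are available. Lean on these libraries where they do the work, as an engineer would, in place of code of your own. Each camera call takes 0.05 s, during which the arm holds its last target. There are 200 camera calls.

TASK

Clamp the paper yarn cone for testing: first swing the safety catch right clear of the ratchet handle's tail, then work the handle back and forth until the jaw holds the cone, still upright, against the V-jaw with the sprung pad pressed in about half-way. Do not drive the pad in to its end, leave the spare cones, the scale and the calculator alone, and let go when done.

Things in the scene. Friction and masses are not known exactly. Their poses are not given: they have to be found in the camera images.
- clamp: Bench core clamp, bolted down, long along its x: base plate 400 x 130 x 20 mm, green gear housing with a steel deck (150 x 225 mm, top 70 mm above the table), a sliding green jaw with a sprung steel pad, and a fixed steel V-jaw at the far +x end. Origin on the table under the ratchet axis; x to the V-jaw, y to the catch side, z up. Yaw -0.3 to 0.3 rad.
- ratchet_axis (a point): Point on the vertical axis about which the ratchet handle swings, 134 mm above the table, level with the middle of the handle's grip. A 66 mm tail sticks out behind the axis, opposite the grip; while the catch is shut it blocks the handle.
- handle_grip (a point): Middle of the ratchet handle's upright black grip: a round post 24 to 28 mm thick and 60 mm tall (104 to 164 mm above the table) standing on the end of a flat 20 mm wide steel arm, 125 mm from the ratchet axis. The arm's top is 104 mm above the table. Two 12 mm stop pins on the deck, 36 mm high, allow only a short swing.
- handle (a joint): Handle swing q in rad, -0.6 (stop, parked at start) to +0.6 (stop). At 0 the arm points along the clamp's -y; positive is clockwise from above: grip at 125 mm x (-sin q, -cos q) from the axis in the clamp's x, y. Increasing q (about 4 N) turns the pin wheel and advances the jaw; decreasing clicks back (about 1 N), and up to 0.32 rad of the next working swing is lost. Stays where left.
- catch_grip (a point): Middle of the safety catch's upright steel post, 20 mm thick and 50 mm tall (104 to 154 mm above the table), 62 mm from the catch's pivot, at one end of a flat steel lever 14 mm wide whose other end (the nose) stands against the handle's tail. The lever's top is 104 mm above the table.
- catch_pivot (a point): Point on the vertical pivot of the catch, on the deck on the clamp's +y side, at the height of the middle of the catch's post (129 mm above the table).
- catch (a joint): Swing of the safety catch in rad: 0 = shut, blocking the tail; positive = clockwise seen from above, up to 1.2 (stop), nose swung clear of the tail. Clear of the tail from 0.4 on. The post lies in the clamp's frame at 62 mm x (cos(0.60 - q), sin(0.60 - q)) from the pivot. About 1 N moves it and it stays where it is left.
- jaw (a joint): Travel of the sliding jaw towards the V-jaw in m (0 = fully open; it starts at 0 to 0.010); 8 mm for each rad the pin wheel turns. The ratchet cannot draw it back. Seen from above it is the green block 28 mm long and 70 mm wide.
- pad (a joint): How far the sprung pad is pressed in towards the jaw, in m: 0 = free, 17 mm of open gap between pad and jaw; 0.012 = pressed to its end (gap 5 mm). Half-way is 0.006. Spring 0.9 N per mm, so it begins to rise only once the cone is trapped between pad and V-jaw; from then on it rises as the jaw advances.
- pad_face (a point): Centre of the pad's face towards the cone (plate 64 mm wide, 44 mm high, 8 mm thick); with the pad free it meets the seated cone at jaw = about 0.03.
- vjaw_seat (a point): Where the middle of the cone ends when it sits in the V-jaw: fixed to the clamp, 201 mm along x from the ratchet axis, 95 mm above the table.
- cone_center (a point): Middle (half-way up) of the brown paper cone standing loose on the clamp's base plate between pad and V-jaw: 62 mm across the base, 42 mm across the top, 150 mm tall, with dark bands. It is pushed along by the pad; it need not be handled.
- spare_a_center (a point): Middle of a spare paper cone, 58 mm base, 165 mm tall, standing on the table to the robot's right: leave alone.
- spare_b_center (a point): Middle of a shorter spare paper cone, 62 mm base, 120 mm tall, on the table to the robot's right: leave alone.
- scale: Flat pocket scale 130 x 80 x 17 mm on the table to the robot's left, origin at the centre of its underside: leave alone.
- calculator: Desk calculator 150 x 105 x 15 mm on the table to the robot's left, origin at the centre of its underside: leave alone.

How it is judged:
By the outcome, as a careful person would: the job done as asked, in the order asked, and still so for the second after the job is handed in, with the robot touching nothing.
It also fails if it takes over 64 s, if anything falls off the work surface, if the arm or the gripper's body presses on something with over 40 N, if the wrist force passes 120 N, or if a joint passes its speed limit or range.

## Working session

There is one attempt and no reset: what is moved stays moved. The work goes in short steps, Python scripts to look and compute and a tool call to move; the robot and the scene stay as the last step left them, time stands still between calls to the robot, and variables do not carry over. Pictures are saved under pics/ and viewed, at most 10 in all, crops included, and the job is handed in when it is done.

Besides the shell and the picture viewer there is one more tool, called after ">>>" as name([rows], argument=value, ...), one row to a line, values as JSON. jog_arm: Moves the arm, as the interface text tells. Its arguments: {"type":"object","properties":{"deltas":{"type":"array"},"newtons":{"type":"number"}},"required":["deltas"]}

```bash
ls; mkdir -p pics; python3 - <<'E'
from station import bot
import cv2,numpy as np
o=bot.get_obs();print(o['t'],o['eef_pos'],o['tool_rot'],o['gripper_width'],bot.tip_reach)
for n in('top','side'):
    c=bot.read_camera(n);cv2.imwrite(f'pics/{n}0.png',c['img'][...,::-1]);print(n,c['K'],c['eye'],c['attitude'])
E
```

```text
pics
0.0 [ 0.21262792 -0.64004244  0.25232996] [-8.92293657e-04  9.87162770e-01  1.59714792e-01 -2.34085210e-04] 0.9985795946165875 0.022
top [[499.91984605   0.         277.24090633]
 [  0.         499.91984605 211.39405643]
 [  0.           0.           1.        ]] [ 0.41252428 -0.01295426  1.57506524] [-0.04501997  0.70602421 -0.70542807  0.04329264]
side [[514.78696615   0.         284.00648823]
 [  0.         514.78696615 195.88323504]
 [  0.           0.           1.        ]] [0.29026248 1.05144143 0.93876781] [ 0.06986809 -0.13107204  0.88143353 -0.4483453 ]
```

View pics/top0.png

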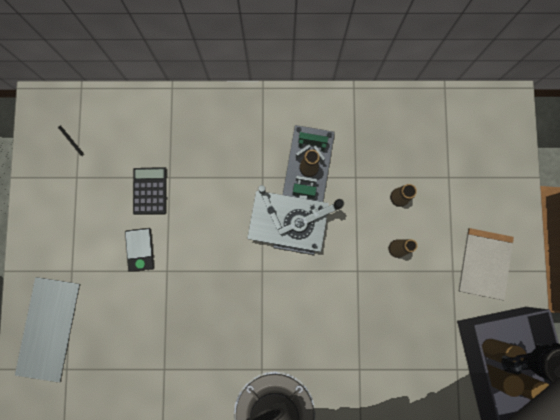

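View pics/side0.png

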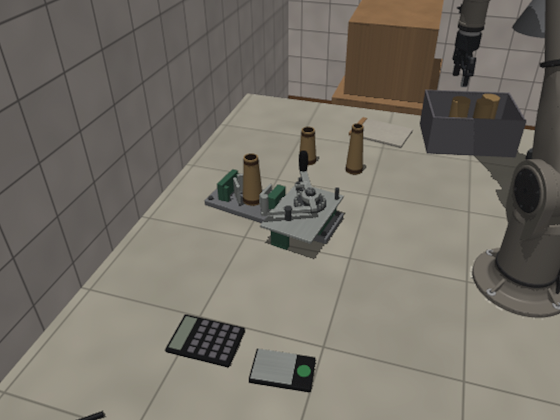

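The top view shows the clamp in the middle: handle grip near (339,204), ratchet axis about (299,224), catch post about (262,189), cone about (311,160). I'll enlarge that area.

```bash
cat > h.py <<'E'
import numpy as np,cv2
from scipy.spatial.transform import Rotation as R
from station import bot
def rot(c):
    a=np.array(c['attitude']);return R.from_quat(a[[1,2,3,0]]).as_matrix()
def ray(c,uv,z):
    d=rot(c)@np.linalg.inv(c['K'])@np.array([*uv,1.]);e=np.array(c['eye']);return e+d*(z-e[2])/d[2]
def proj(c,p):
    p=rot(c).T@(np.array(p)-c['eye']);p=c['K']@p;return p[:2]/p[2]
def crop(c,x,y,w,h,s,name):
    cv2.imwrite(name,cv2.resize(c['img'][y:y+h,x:x+w,::-1],None,fx=s,fy=s,interpolation=cv2.INTER_CUBIC))
E
python3 - <<'E'
import cv2
i=cv2.imread('pics/top0.png')
cv2.imwrite('pics/c1.png',cv2.resize(i[115:265,235:365],None,fx=4,fy=4,interpolation=2))
E
```

```text
(no output)
```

View pics/c1.png

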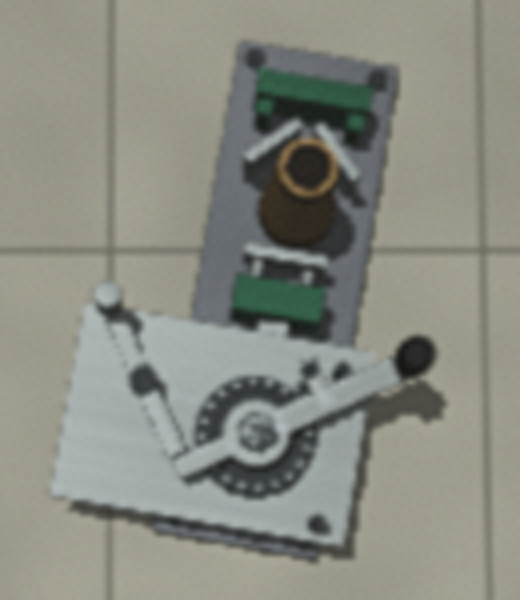

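The crop shows: hub (258,432), grip top (416,353), catch post top (109,295), catch pivot (145,380), and base-plate far corners (242,42) and (398,68). The sprung pad stands a little short of the cone, which is already near the V.

```bash
python3 - <<'E'
from h import *
c=bot.read_camera('top')
f=lambda u,v,z:ray(c,(u/4+235-.375,v/4+115-.375),z)
P=dict(ax=f(258,432,.108),grip=f(416,353,.164),post=f(109,295,.154),piv=f(145,380,.11),b1=f(242,42,.02),b2=f(398,68,.02),cone=f(308,167,.17),d1=f(90,303,.07),d4=f(55,492,.07),d3=f(350,545,.07))
for k,v in P.items():print(k,v.round(4))
a=P['b1']-P['b2'];print('yaw plate',np.arctan2(-a[0],a[1]),np.linalg.norm(a))
a=P['d1']-P['d4'];print('yaw deck',np.arctan2(a[1],a[0]),np.linalg.norm(a))
a=P['d4']-P['d3'];print('yaw deck',np.arctan2(-a[0],a[1]),np.linalg.norm(a))
for k,o in(('grip','ax'),('post','piv')):
    a=(P[k]-P[o])[:2];print(k,np.hypot(*a),np.arctan2(a[1],a[0]))
E
```

```text
ax [ 0.5635 -0.0738  0.108 ]
grip [ 0.6144 -0.1843  0.164 ]
post [0.6579 0.035  0.154 ]
piv [0.6018 0.0095 0.11  ]
b1 [ 0.8865 -0.0661  0.02  ]
b2 [ 0.8651 -0.1907  0.02  ]
cone [ 0.7484 -0.108   0.17  ]
d1 [0.6662 0.0523 0.07  ]
d4 [0.5218 0.0778 0.07  ]
d3 [ 0.4822 -0.1441  0.07  ]
yaw plate -0.1698952366949041 0.12647088061556366
yaw deck -0.174952773991672 0.14658572706268697
yaw deck -0.17690809191467516 0.22540853140610856
grip 0.12165047124517374 -1.1391651829242728
post 0.06154007714991366 0.42583533239298577
```

>>> jog_arm([
  [0.012, 0.02, 0, 0, 0, -0.03, 0],
  [0.022, 0.036, 0, 0, 0, -0.03, 0],
  [0.022, 0.036, 0, 0, 0, -0.03, 0],
  [0.022, 0.036, 0, 0, 0, -0.03, 0],
  [0.022, 0.036, 0, 0, 0, -0.03, 0],
  [0.022, 0.036, 0, 0, 0, -0.03, 0],
  [0.022, 0.036, 0, 0, 0, -0.03, 0],
  [0.022, 0.036, 0, 0, 0, -0.03, 0],
  [0.022, 0.036, 0, 0, 0, -0.03, 0],
  [0.022, 0.036, 0, 0, 0, -0.03, 0],
])

```text
t: 1.15
eef_pos: [0.4233, -0.295, 0.2533]
tool_rot: [0.0, 1.0, 0.01, -0.0]
contact_force: [0.7, -0.6, 0.0]
gripper_width: -0.002
grasp_force: 0.0
```

>>> jog_arm([
  [0.022, 0.036, 0, 0, 0, 0, 0],
  [0.022, 0.036, 0, 0, 0, 0, 0],
  [0.022, 0.036, 0, 0, 0, 0, 0],
  [0.022, 0.036, 0, 0, 0, 0, 0],
  [0.022, 0.036, 0, 0, 0, 0, 0],
  [0.022, 0.036, 0, 0, 0, 0, 0],
  [0.022, 0.036, 0, 0, 0, 0, 0],
  [0.022, 0.036, 0, 0, 0, 0, 0],
  [0.022, 0.036, 0, 0, 0, 0, 0],
  [0.012, 0.02, 0, 0, 0, 0, 0],
])

```text
t: 2.15
eef_pos: [0.6338, 0.0517, 0.253]
tool_rot: [-0.001, 1.0, 0.012, 0.0]
contact_force: [0.0, -0.2, -0.4]
gripper_width: 0.002
grasp_force: 0.0
```

>>> jog_arm([
  [0.022, 0.03, 0, 0, 0, 0, 0],
  [0, 0, -0.04, 0, 0, 0, 0],
  [0, 0, -0.04, 0, 0, 0, 0],
  [0, 0, -0.025, 0, 0, 0, 0],
  [0, 0, -0.01, 0, 0, 0, 0],
  [0, 0, 0, 0, 0, 0, 0],
])

```text
t: 2.75
eef_pos: [0.654, 0.0772, 0.1369]
tool_rot: [0.0, 1.0, 0.01, -0.001]
contact_force: [0.6, 0.1, 0.5]
gripper_width: -0.002
grasp_force: 0.0
```

```bash
python3 - <<'E'
from h import *
print(bot.tip_reach,bot.get_obs()['eef_pos'])
c=bot.read_camera('side');crop(c,190,120,170,130,4,'pics/s1.png')
E
```

```text
0.022 [0.65396995 0.07719733 0.13685569]
```

View pics/s1.png

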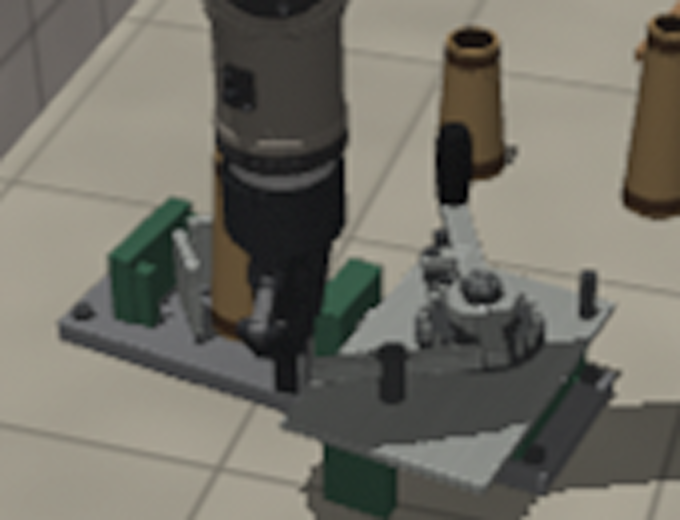

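The fingers stand on the near side of the catch post, at lever height. Pushing now.

>>> jog_arm([
  [0.002, -0.008, 0, 0, 0, 0, 0],
  [0.002, -0.01, 0, 0, 0, 0, 0],
  [0.002, -0.01, 0, 0, 0, 0, 0],
  [0, -0.01, 0, 0, 0, 0, 0],
  [0, -0.01, 0, 0, 0, 0, 0],
  [0, -0.01, 0, 0, 0, 0, 0],
  [0, -0.01, 0, 0, 0, 0, 0],
  [0, -0.008, 0, 0, 0, 0, 0],
  [0, 0, 0, 0, 0, 0, 0],
])

```text
t: 3.7
eef_pos: [0.6596, -0.0003, 0.138]
tool_rot: [0.0, 1.0, 0.01, -0.001]
contact_force: [-1.2, 0.1, 2.2]
gripper_width: 0.002
grasp_force: 0.9
```

>>> jog_arm([
  [0, 0.015, 0, 0, 0, 0, 0],
  [0, 0.02, 0.02, 0, 0, 0, 0],
  [0, 0, 0.04, 0, 0, 0, 0.2],
  [0, 0, 0.04, 0, 0, 0, 0.4],
  [-0.02, -0.04, 0, 0, 0, 0.05, 0.5],
  [-0.02, -0.04, 0, 0, 0, 0.1, 0.5],
  [-0.005, -0.04, 0, 0, 0, 0.1, 0.5],
  [0, -0.04, 0, 0, 0, 0.1, 0.5],
  [0, -0.04, 0, 0, 0, 0.05, 0.5],
  [0, 0, 0, 0, 0, 0, 0.5],
])

```text
t: 4.7
eef_pos: [0.615, -0.1713, 0.2379]
tool_rot: [0.002, 0.979, 0.205, -0.001]
contact_force: [-0.6, 0.6, -0.2]
gripper_width: 0.501
grasp_force: 0.0
```

```bash
python3 - <<'E'
from h import *
c=bot.read_camera('side');crop(c,190,120,170,130,4,'pics/s2.png')
E
```

```text
(no output)
```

View pics/s2.png

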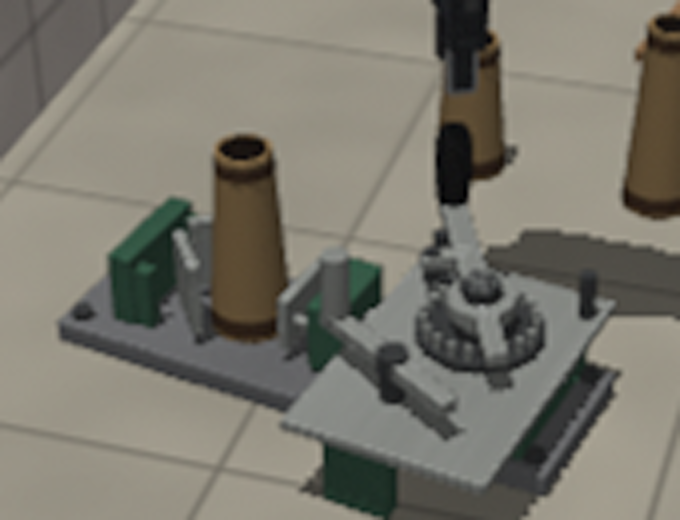

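The catch is swung well clear: its nose is at about (440,430) and its post is beside the jaw. Next is the handle, and the finger line has to be tangential to its swing.

```bash
python3 - <<'E'
from h import *
print(bot.get_obs()['q'].round(3))
a=np.array([.5635,-.0738])
for q in np.arange(-.6,.61,.1):
    t=-np.pi/2-.174-q;print(q.round(1),(a+.125*np.array([np.cos(t),np.sin(t)])).round(4))
E
```

```text
[ 0.391  0.449 -0.304  1.649  0.151  1.067 -1.114]
-0.6 [ 0.6152 -0.1876]
-0.5 [ 0.6035 -0.1922]
-0.4 [ 0.5915 -0.1956]
-0.3 [ 0.5792 -0.1978]
-0.2 [ 0.5667 -0.1988]
-0.1 [ 0.5543 -0.1985]
-0.0 [ 0.5419 -0.1969]
0.1 [ 0.5297 -0.1941]
0.2 [ 0.5178 -0.1902]
0.3 [ 0.5064 -0.185 ]
0.4 [ 0.4956 -0.1788]
0.5 [ 0.4855 -0.1715]
0.6 [ 0.4761 -0.1632]
```

>>> jog_arm([
  [0, -0.003, 0, 0, 0, 0.14, 0.5],
  [0, -0.003, 0, 0, 0, 0.14, 0.5],
  [0, -0.003, 0, 0, 0, 0.14, 0.5],
  [0, -0.003, 0, 0, 0, 0.14, 0.5],
  [0, 0, 0, 0, 0, 0.14, 0.5],
  [0, 0, 0, 0, 0, 0.14, 0.5],
  [0, 0, 0, 0, 0, 0.14, 0.5],
  [0, 0, 0, 0, 0, 0.14, 0.5],
  [0, 0, 0, 0, 0, 0.14, 0.5],
  [0, 0, 0, 0, 0, 0.14, 0.5],
])

```text
t: 5.75
eef_pos: [0.6165, -0.1731, 0.2384]
tool_rot: [0.0, 0.61, 0.792, 0.0]
contact_force: [-0.3, 0.0, -0.6]
gripper_width: 0.505
grasp_force: 0.0
```

>>> jog_arm([
  [-0.001, -0.006, 0, 0, 0, 0.1, 0.5],
  [0, -0.006, -0.02, 0, 0, 0.07, 0.5],
  [0, 0, 0, 0, 0, 0, 0.5],
])

```text
t: 6.05
eef_pos: [0.6138, -0.1866, 0.216]
tool_rot: [-0.002, 0.544, 0.839, -0.001]
contact_force: [-0.7, 0.5, 0.4]
gripper_width: 0.502
grasp_force: 0.0
```

```bash
python3 - <<'E'
from h import *
o=bot.get_obs();print(o['q'].round(3),o['eef_pos'],o['tool_rot'])
E
```

```text
[ 0.644  0.534 -0.625  1.641  0.343  1.083  0.342] [ 0.61383953 -0.1865885   0.21598316] [-1.80522684e-03  5.43657773e-01  8.39304899e-01 -5.02731986e-04]
```

>>> jog_arm([
  [0.001, 0, -0.03, 0, 0, 0, 0.5],
  [0, 0, -0.025, 0, 0, 0, 0.5],
  [0, 0, -0.015, 0, 0, 0, 0.5],
  [0, 0, -0.01, 0, 0, 0, 0.5],
  [0, 0, 0, 0, 0, 0, 0.5],
])

```text
t: 6.55
eef_pos: [0.6155, -0.1868, 0.1375]
tool_rot: [-0.001, 0.544, 0.839, -0.0]
contact_force: [-0.7, 0.7, -0.5]
gripper_width: 0.498
grasp_force: 0.0
```

```bash
python3 - <<'E'
from h import *
o=bot.get_obs();print(o['eef_pos'],o['contact_force'])
c=bot.read_camera('side');crop(c,190,120,170,130,4,'pics/s3.png')
E
```

```text
[ 0.61554696 -0.18681875  0.13749   ] [-0.68649734  0.7193658  -0.47444953]
```

View pics/s3.png

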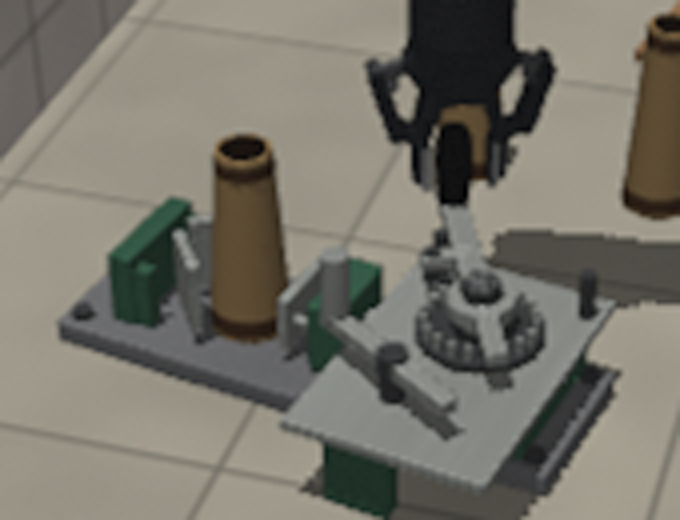

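The grip stands between the two fingers, near (455,165). First working stroke.

>>> jog_arm([
  [-0.014, -0.0055, 0, 0, 0, -0.12, 0.38],
  [-0.0145, -0.0035, 0, 0, 0, -0.12, 0.38],
  [-0.015, -0.002, 0, 0, 0, -0.12, 0.38],
  [-0.015, 0, 0, 0, 0, -0.12, 0.38],
  [-0.015, 0.0015, 0, 0, 0, -0.12, 0.38],
  [-0.0145, 0.0035, 0, 0, 0, -0.12, 0.38],
  [-0.014, 0.005, 0, 0, 0, -0.12, 0.38],
  [-0.0135, 0.007, 0, 0, 0, -0.12, 0.38],
  [-0.0125, 0.0085, 0, 0, 0, -0.12, 0.38],
  [-0.011, 0.0095, 0, 0, 0, -0.12, 0.38],
])

```text
t: 7.6
eef_pos: [0.4789, -0.1636, 0.1405]
tool_rot: [0.002, 0.924, 0.383, 0.002]
contact_force: [2.5, -0.7, -1.0]
gripper_width: 0.379
grasp_force: 1.3
```

>>> jog_arm([
  [0, 0, 0, 0, 0, 0, 0.38],
  [0, 0, 0, 0, 0, 0, 0.38],
])

```text
t: 7.8
eef_pos: [0.4778, -0.1637, 0.1394]
tool_rot: [0.001, 0.922, 0.387, 0.001]
contact_force: [0.3, -0.3, 0.9]
gripper_width: 0.378
grasp_force: 0.0
```

```bash
python3 - <<'E'
from h import *
print(bot.get_obs()['q'].round(2))
c=bot.read_camera('top');crop(c,235,115,130,150,4,'pics/t2.png')
E
```

```text
[ 0.51  0.37 -0.36  2.04  0.19  0.76 -0.75]
```

View pics/t2.png

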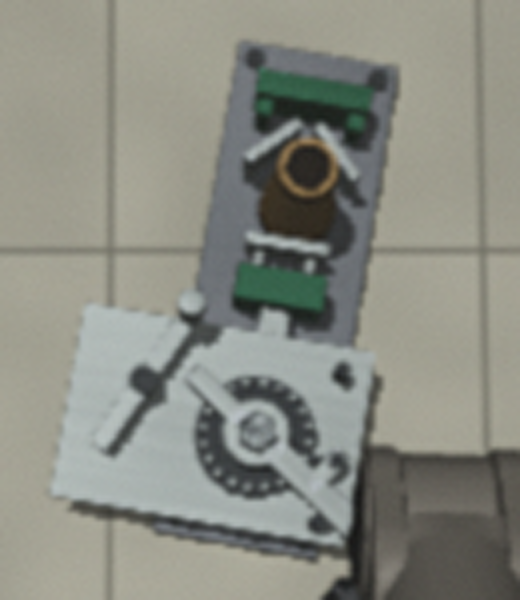

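The working stroke swung the handle fully to about q = 0.56. The jaw and pad moved up to the cone and the catch is still clear, with its post at (190,305). Now I'll do the back stroke and the second working stroke.

>>> jog_arm([
  [0.011, -0.0095, 0, 0, 0, 0.12, 0.38],
  [0.0125, -0.0085, 0, 0, 0, 0.12, 0.38],
  [0.0135, -0.007, 0, 0, 0, 0.12, 0.38],
  [0.014, -0.005, 0, 0, 0, 0.12, 0.38],
  [0.0145, -0.0035, 0, 0, 0, 0.12, 0.38],
  [0.015, -0.0015, 0, 0, 0, 0.12, 0.38],
  [0.015, 0, 0, 0, 0, 0.12, 0.38],
  [0.015, 0.002, 0, 0, 0, 0.12, 0.38],
  [0.0145, 0.0035, 0, 0, 0, 0.12, 0.38],
  [0.013, 0.0045, 0, 0, 0, 0.12, 0.38],
])

```text
t: 8.85
eef_pos: [0.6154, -0.19, 0.1379]
tool_rot: [-0.0, 0.542, 0.84, -0.0]
contact_force: [-0.9, -0.3, 0.8]
gripper_width: 0.378
grasp_force: 0.5
```

```bash
cat >> h.py <<'E'
def rect(c,z=.09,s=4000,y0=-.03,y1=.03,x0=.08,x1=.27,a=(.5635,-.0738),yaw=-.174):
    # rectified clamp-frame strip at height z: rows = x (0.25 mm), cols = y
    xs=np.arange(x0,x1,1/s);ys=np.arange(y0,y1,1/s)
    X,Y=np.meshgrid(xs,ys,indexing='ij');co,si=np.cos(yaw),np.sin(yaw)
    W=np.stack([a[0]+co*X-si*Y,a[1]+si*X+co*Y,np.full_like(X,z)],-1)
    p=(W-c['eye'])@rot(c)@c['K'].T;uv=(p[...,:2]/p[...,2:]).astype(np.float32)
    return xs,ys,cv2.remap(c['img'],uv[...,0],uv[...,1],cv2.INTER_CUBIC)
E
python3 - <<'E'
from h import *
o=bot.get_obs();print(o['t'],o['eef_pos'],o['contact_force'])
i0=cv2.imread('pics/top0.png')[...,::-1]
c=bot.read_camera('top');c0=dict(c);c0['img']=np.ascontiguousarray(i0)
for cc in(c0,c):
    xs,ys,im=rect(cc);im=im.astype(float)
    m=abs(ys)<.010
    m=im[:,m].mean(1); 
    for k in range(0,len(xs)//2+60,8):print(round(xs[k]*1000),m[k].astype(int),end=' ')
    print()
cv2.imwrite('pics/r.png',np.hstack([cv2.resize(np.ascontiguousarray(rect(q,y0=-.04,y1=.04)[2][::-1,::-1,::-1]),(320,760)) for q in(c0,c)])[160:])
E
```

```text
8.85 [ 0.61537791 -0.18995592  0.13789118] [-0.89367059 -0.25482802  0.75309813]
80 [153 161 159] 82 [154 162 161] 84 [136 143 142] 86 [ 95 100  99] 88 [55 61 58] 90 [35 49 41] 92 [38 67 50] 94 [47 87 66] 96 [52 96 73] 98 [53 97 74] 100 [53 95 73] 102 [52 94 72] 104 [52 94 71] 106 [52 94 71] 108 [51 93 71] 110 [51 94 72] 112 [51 95 72] 114 [52 95 73] 116 [54 90 72] 118 [59 80 70] 120 [57 65 63] 122 [53 55 56] 124 [49 49 51] 126 [45 46 46] 128 [40 42 40] 130 [40 43 41] 132 [60 63 61] 134 [100 106 105] 136 [144 152 151] 138 [162 170 169] 140 [151 160 159] 142 [116 122 122] 144 [72 75 74] 146 [42 41 38] 148 [35 31 25] 150 [41 35 27] 152 [46 40 30] 154 [48 43 32] 156 [48 42 32] 158 [48 42 32] 160 [48 42 32] 162 [48 42 32] 164 [48 42 32] 166 [48 42 32] 168 [48 42 32] 170 [48 42 32] 172 [48 42 32] 174 [48 42 32] 176 [48 42 32] 178 [47 41 32] 180 [41 37 30] 182 [40 35 29] 184 [53 45 34] 186 [82 68 48] 188 [106  88  60] 
80 [157 166 164] 82 [159 168 166] 84 [160 168 167] 86 [159 168 166] 88 [159 167 165] 90 [158 166 165] 92 [148 155 153] 94 [115 121 119] 96 [72 77 75] 98 [42 51 45] 100 [35 57 45] 102 [45 82 63] 104 [53 99 75] 106 [ 56 104  79] 108 [ 56 102  78] 110 [ 55 100  77] 112 [ 54 100  76] 114 [54 99 75] 116 [ 54 100  76] 118 [ 54 100  76] 120 [ 53 100  76] 122 [ 53 101  76] 124 [55 99 77] 126 [59 91 76] 128 [61 77 70] 130 [57 62 61] 132 [53 53 55] 134 [49 50 51] 136 [44 46 46] 138 [40 41 41] 140 [49 51 50] 142 [82 86 85] 144 [132 139 138] 146 [166 175 174] 148 [167 176 175] 150 [139 147 144] 152 [95 97 92] 154 [61 57 50] 156 [47 41 31] 158 [47 40 29] 160 [49 42 32] 162 [50 44 34] 164 [51 44 34] 166 [51 45 34] 168 [51 44 33] 170 [50 44 33] 172 [51 44 33] 174 [52 45 33] 176 [52 45 33] 178 [49 43 33] 180 [44 39 31] 182 [42 37 30] 184 [55 47 35] 186 [86 72 50] 188 [113  93  63]
```

View pics/r.png

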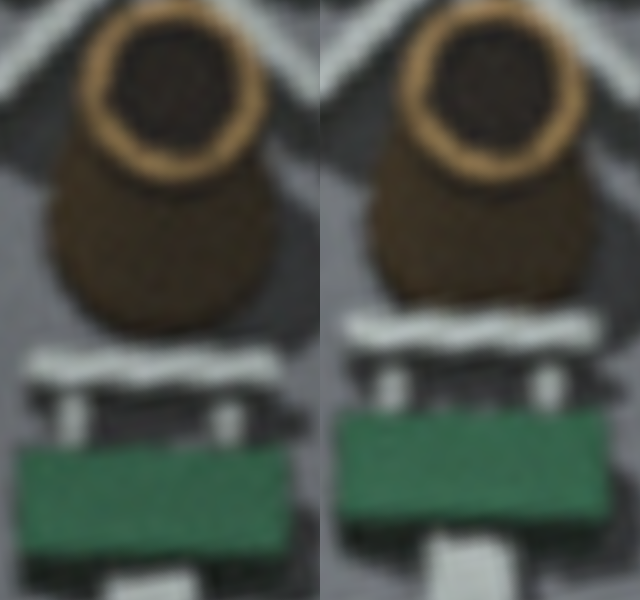

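>>> jog_arm([
  [-0.013, -0.0035, 0, 0, 0, -0.12, 0.38],
  [-0.0145, -0.0035, 0, 0, 0, -0.12, 0.38],
  [-0.015, -0.002, 0, 0, 0, -0.12, 0.38],
  [-0.015, 0, 0, 0, 0, -0.12, 0.38],
  [-0.015, 0.0015, 0, 0, 0, -0.12, 0.38],
  [-0.0145, 0.0035, 0, 0, 0, -0.12, 0.38],
  [-0.014, 0.005, 0, 0, 0, -0.12, 0.38],
  [-0.0135, 0.007, 0, 0, 0, -0.12, 0.38],
  [-0.0125, 0.0085, 0, 0, 0, -0.12, 0.38],
  [-0.011, 0.0095, 0, 0, 0, -0.12, 0.38],
])

```text
t: 9.9
eef_pos: [0.4777, -0.163, 0.1389]
tool_rot: [0.001, 0.924, 0.382, 0.001]
contact_force: [3.5, 0.3, -1.0]
gripper_width: 0.383
grasp_force: 1.3
```

>>> jog_arm([
  [0, 0, 0, 0, 0, 0, 0.38],
  [0.011, -0.0095, 0, 0, 0, 0.12, 0.38],
  [0.0125, -0.0085, 0, 0, 0, 0.12, 0.38],
  [0.0135, -0.007, 0, 0, 0, 0.12, 0.38],
  [0.014, -0.005, 0, 0, 0, 0.12, 0.38],
  [0.0145, -0.0035, 0, 0, 0, 0.12, 0.38],
  [0.015, -0.0015, 0, 0, 0, 0.12, 0.38],
  [0.015, 0, 0, 0, 0, 0.12, 0.38],
  [0.015, 0.002, 0, 0, 0, 0.12, 0.38],
  [0.0145, 0.0035, 0, 0, 0, 0.12, 0.38],
])

```text
t: 10.9
eef_pos: [0.6019, -0.1936, 0.1378]
tool_rot: [-0.001, 0.592, 0.806, -0.001]
contact_force: [-1.0, -0.6, -0.7]
gripper_width: 0.378
grasp_force: 0.6
```

>>> jog_arm([
  [0.013, 0.0045, 0, 0, 0, 0.12, 0.38],
  [0, 0, 0, 0, 0, 0, 0.38],
])

```text
t: 11.1
eef_pos: [0.6161, -0.1872, 0.1379]
tool_rot: [-0.0, 0.543, 0.84, 0.001]
contact_force: [0.7, 0.6, -0.4]
gripper_width: 0.378
grasp_force: 0.0
```

```bash
cat >> h.py <<'E'
def gauge():
    c=bot.read_camera('top');i0=dict(c);i0['img']=np.ascontiguousarray(cv2.imread('pics/top0.png')[...,::-1])
    for cc in(i0,c):
        xs,ys,im=rect(cc);m=im[:,abs(ys)<.01].astype(float).mean(1)
        g=m[:,1]-m[:,0] # greenness
        w=m[:,0].copy();gi=np.where(g>20)[0];lo,hi=gi[0],gi[-1]
        gf=np.interp(20,[g[hi+1],g[hi]],[xs[hi+1],xs[hi]])
        k=hi+np.argmax((w[hi:hi+140])>100);pb=np.interp(100,[w[k-1],w[k]],[xs[k-1],xs[k]])
        e=k+np.argmax(w[k:]<100)
        j=np.where(xs>.175)[0];r=m[j,0]-m[j,2];t=j[np.argmax(r>25)]
        print('jaw back %.1f front %.1f pad back %.1f face %.1f gap %.1f conetop edge %.1f'%tuple(1e3*np.array([xs[lo],gf,pb,xs[e],pb-gf,xs[t]])))
    o=bot.get_obs();print(o['t'],o['eef_pos'].round(4),o['tool_rot'].round(3),o['contact_force'].round(1))
    return c
E
python3 -c "from h import *;gauge()"
```

```text
Traceback (most recent call last):
  File "h.py", line 25, in gauge
    gf=np.interp(20,[g[hi+1],g[hi]],[xs[hi+1],xs[hi]])
                     ~^^^^^^
IndexError: index 760 is out of bounds for axis 0 with size 760
```

Green of the V-jaw gets in; I'll limit the range.

```bash
sed -i 's/gi=np.where(g>20)/gi=np.where((g>20)\&(xs<.19))/' h.py; python3 -c "from h import *;gauge()"
```

```text
jaw back 91.0 front 118.2 pad back 134.0 face 142.8 gap 15.8 conetop edge 185.0
jaw back 107.3 front 134.9 pad back 149.7 face 159.0 gap 14.9 conetop edge 188.8
11.2 [ 0.6144 -0.1879  0.1378] [-0.001  0.545  0.838  0.   ] [ 0.3 -0.6  0.4]
```

>>> jog_arm([
  [-0.013, -0.0045, 0, 0, 0, -0.12, 0.38],
  [-0.0145, -0.0035, 0, 0, 0, -0.12, 0.38],
  [-0.015, -0.002, 0, 0, 0, -0.12, 0.38],
  [-0.015, 0, 0, 0, 0, -0.12, 0.38],
  [-0.015, 0.0015, 0, 0, 0, -0.12, 0.38],
  [-0.0145, 0.0035, 0, 0, 0, -0.12, 0.38],
  [-0.014, 0.005, 0, 0, 0, -0.12, 0.38],
  [-0.0135, 0.007, 0, 0, 0, -0.12, 0.38],
  [-0.0125, 0.0085, 0, 0, 0, -0.12, 0.38],
  [-0.011, 0.0095, 0, 0, 0, -0.12, 0.38],
])

```text
t: 12.2
eef_pos: [0.4768, -0.163, 0.139]
tool_rot: [0.001, 0.924, 0.381, 0.001]
contact_force: [3.3, -0.6, -0.6]
gripper_width: 0.378
grasp_force: 1.3
```

>>> jog_arm([
  [0, 0, 0, 0, 0, 0, 0.38],
  [0.011, -0.0095, 0, 0, 0, 0.12, 0.38],
  [0.0125, -0.0085, 0, 0, 0, 0.12, 0.38],
  [0.0135, -0.007, 0, 0, 0, 0.12, 0.38],
  [0.014, -0.005, 0, 0, 0, 0.12, 0.38],
  [0.0145, -0.0035, 0, 0, 0, 0.12, 0.38],
  [0.015, -0.0015, 0, 0, 0, 0.12, 0.38],
  [0.015, 0, 0, 0, 0, 0.12, 0.38],
  [0.015, 0.002, 0, 0, 0, 0.12, 0.38],
  [0.0145, 0.0035, 0, 0, 0, 0.12, 0.38],
])

```text
t: 13.2
eef_pos: [0.6011, -0.1936, 0.1379]
tool_rot: [-0.001, 0.592, 0.806, -0.001]
contact_force: [-0.8, -0.8, -0.6]
gripper_width: 0.38
grasp_force: 0.6
```

>>> jog_arm([
  [0.013, 0.0045, 0, 0, 0, 0.12, 0.38],
  [0, 0, 0, 0, 0, 0, 0.38],
])

```text
t: 13.4
eef_pos: [0.6154, -0.1872, 0.1381]
tool_rot: [-0.0, 0.544, 0.839, 0.001]
contact_force: [-0.4, 0.1, -0.6]
gripper_width: 0.374
grasp_force: 0.0
```

```bash
python3 -c "
from h import *
c=gauge();crop(c,255,120,90,110,5,'pics/t4.png')"
```

```text
jaw back 91.0 front 118.2 pad back 134.0 face 142.8 gap 15.8 conetop edge 185.0
jaw back 114.8 front 142.4 pad back 156.3 face 165.3 gap 13.9 conetop edge 195.3
13.45 [ 0.6145 -0.1876  0.138 ] [-0.001  0.545  0.838  0.   ] [-0.1  1.1  0.2]
```

View pics/t4.png

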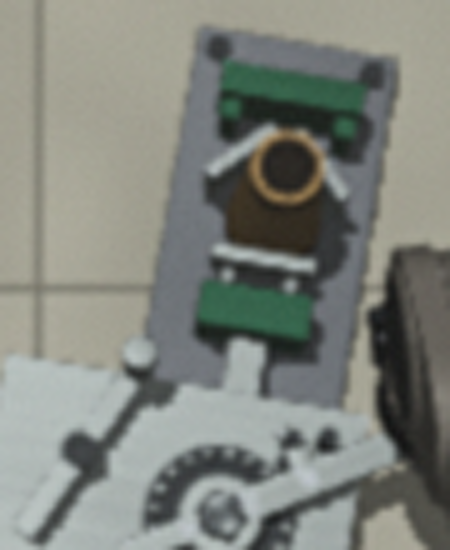

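The cone is nearly seated and upright, pushed by the pad (pad at about row 258, cone top at (287,167)). I'll take the next stroke in parts and measure as I go.

>>> jog_arm([
  [-0.013, -0.0045, 0, 0, 0, -0.12, 0.38],
  [-0.0145, -0.0035, 0, 0, 0, -0.12, 0.38],
  [-0.015, -0.002, 0, 0, 0, -0.12, 0.38],
  [-0.015, 0, 0, 0, 0, -0.12, 0.38],
  [-0.015, 0.0015, 0, 0, 0, -0.12, 0.38],
  [-0.0145, 0.0035, 0, 0, 0, -0.12, 0.38],
  [-0.014, 0.005, 0, 0, 0, -0.12, 0.38],
  [-0.0135, 0.007, 0, 0, 0, -0.12, 0.38],
  [0, 0, 0, 0, 0, 0, 0.38],
])

```text
t: 14.35
eef_pos: [0.4985, -0.1804, 0.1387]
tool_rot: [0.0, 0.871, 0.491, -0.001]
contact_force: [0.7, -0.9, 0.3]
gripper_width: 0.377
grasp_force: 0.0
```

```bash
python3 -c "
from h import *
c=gauge()"
```

```text
jaw back 91.0 front 118.2 pad back 134.0 face 142.8 gap 15.8 conetop edge 185.0
jaw back 120.8 front 147.9 pad back 156.6 face 165.5 gap 8.7 conetop edge 195.8
14.4 [ 0.4992 -0.1809  0.1387] [ 0.     0.87   0.493 -0.   ] [ 0.8 -0.1  0.5]
```

The cone is seated: pad and cone have stopped moving while the jaw advanced, and the gap is down by about 6.5–7 mm, close to half-way. I'll stop pumping, let go and check.

>>> jog_arm([
  [0.003, -0.0015, 0, 0, 0, 0, 0.5],
  [0, 0, 0, 0, 0, 0, 0.5],
  [0, 0, 0.02, 0, 0, 0, 0.5],
  [0, 0, 0.04, 0, 0, 0, 0.5],
  [0, 0, 0.04, 0, 0, 0, 0.5],
  [-0.01, -0.04, 0.02, 0, 0, 0, 0.5],
  [-0.01, -0.04, 0, 0, 0, 0, 0.5],
  [0, -0.04, 0, 0, 0, 0, 0.5],
  [0, 0, 0, 0, 0, 0, 0.5],
])

```text
t: 15.3
eef_pos: [0.4815, -0.3093, 0.258]
tool_rot: [0.001, 0.872, 0.489, -0.001]
contact_force: [0.1, 0.1, -0.4]
gripper_width: 0.501
grasp_force: 0.0
```

```bash
python3 -c "
from h import *
c=gauge()
i0=dict(c);i0['img']=np.ascontiguousarray(cv2.imread('pics/top0.png')[...,::-1])
for cc in(i0,c):
    xs,ys,im=rect(cc,y0=-.028,y1=.028);im=cv2.GaussianBlur(im,(5,5),0).astype(float);G=[]
    for j in range(len(ys)):
        m=im[:,j];g=(m[:,1]-m[:,0]);s=xs<.19
        hi=np.where((g>20)&s)[0][-1];w=m[:,0];k=hi+np.argmax(w[hi:hi+140]>100);G.append((xs[k]-xs[hi])*1e3)
    G=np.array(G);r=abs(ys)
    print([round(np.median(G[(ys>a)&(ys<a+.008)]),1) for a in(-.028,-.02,-.012,-.004,.004,.012,.02)])
s=bot.read_camera('side')
a=cv2.resize(s['img'][145:225,195:310,::-1],None,fx=5,fy=5,interpolation=2)
cv2.imwrite('pics/f.png',a)"
```

```text
jaw back 91.0 front 118.2 pad back 134.0 face 142.8 gap 15.8 conetop edge 185.0
jaw back 120.5 front 147.9 pad back 156.6 face 165.5 gap 8.7 conetop edge 195.8
15.35 [ 0.4823 -0.3058  0.2578] [-0.     0.871  0.49  -0.   ] [0.4 1.3 0.2]
[np.float64(16.5), np.float64(3.0), np.float64(16.5), np.float64(16.2), np.float64(15.8), np.float64(16.8), np.float64(2.0)]
[np.float64(9.3), np.float64(9.0), np.float64(9.5), np.float64(8.3), np.float64(9.5), np.float64(8.3), np.float64(9.7)]
```

View pics/f.png

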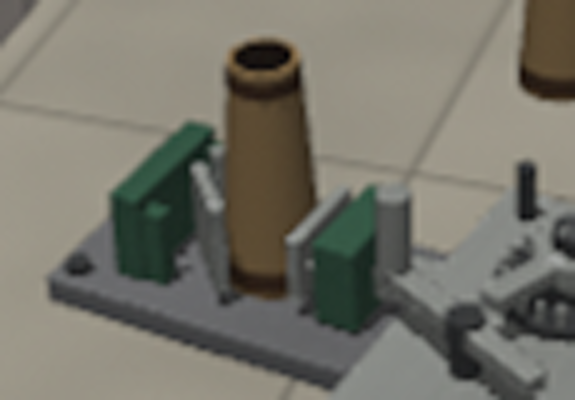

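The cone stands upright in the V (top at (263,55)), the pad is pressed in about 6.5–7 mm of 12, the catch is clear and the gripper is away from everything. Handing in.

```bash
python3 -c "
from station import bot
print(bot.hand_in())"
```

```text
the job is handed in; nothing more can be done
None
```

The cone is clamped upright in the V-jaw with the pad pressed in about 7 mm by camera (6 mm is half-way, 12 mm its end); the catch was swung clear first, the gripper has let go, nothing else was touched, and the job was handed in at about 15 s.

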